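Space the next hatch line on the tile jig

TASK

Pull the steel lock pin straight up out of its sprung socket in the line-spacing jig and put it into the open box. Then swing the jig's ratchet lever by its upright black knob, clockwise seen from above (over the place where the pin stood), exactly three clicks, and finish while still holding the knob there so that the tile cannot creep; leave the loose things round the jig where they lie.

Things in the scene. Friction and masses are not known exactly. Their poses are not given: they have to be found in the camera images.
- jig: Line-spacing jig, a metal base 170 mm (x) by 240 mm (y) fixed to the table; origin at the centre of its underside, x axis away from the robot at yaw 0. Its -y half is a block 30 mm high with the ratchet lever; on its +y half a carriage with a carved tile slides along x under a straightedge bridge (top 56 mm high).
- pin_head (a point): Centre of the grip of the loose steel lock pin, upright in its socket at the start. The grip is a flat block 32 mm long (its x axis), 12 mm thick (its y axis: pinch here), 24 mm high, with a rim 16 mm wide, 12 to 17 mm above this point. Below it a 10.4 mm round shank, its tip 67 mm below this point. The lever's top lies 23 mm below this point, the shank 2 mm from its flank.
- socket_mouth (a point): Centre of the mouth of the pin's socket, in the top of the jig's block (30 mm above the table).
- parts_box: Open shallow box, fixed, 146 mm (its x) by 186 mm (its y) outside, walls 2 mm thick and 27 mm high; origin at the centre of its underside. Inner floor 6 mm above the table; low ribs up to 18 mm high along y over the part from y = -26 mm to +88 mm; the bay from y = -83 to -26 mm (116 mm wide in x) is flat.
- lever (a joint): Lever angle (rad), 0 when parked, grows clockwise seen from above, range to 1.28. A click at each multiple of 0.21 rad (24 mm of the knob's path), where the sprung pawl drops behind a tooth. It cannot turn back over a click; let go, a light spring takes it back to the last click. A click needs 3 to 6 N at the knob, growing towards the click and dropping to nothing as it clicks.
- lever_knob: The lever's upright round black knob, 18 mm diameter, 48 mm high, 114 mm from the lever's axis; origin at the centre of its foot (48 mm above the table). At the start it lies at -y of the axis, turned 0.30 rad towards +x, in the jig's frame; it travels on a level circle about the axis, towards the jig's -x.
- knob_mid (a point): A point on the knob's centre line, 26 mm above its foot, 74 mm above the table: the place to grip or push it.
- lever_axis (a point): A point on the vertical axis about which the lever turns, 48 mm above the table.
- tape_mid (a point): Middle of the loose roll of masking tape, 92 mm diameter, 24 mm high, lying flat; a bystander.
- offcut_mid (a point): Middle of a loose wood offcut, 24 x 29 x 15 mm; a bystander.
- tin_mid (a point): Middle of a loose ink tin, 65 mm diameter, 37 mm high; a bystander.
- lock_pin: The lock pin itself (steel, about 70 g, 84 mm long); origin at the tip of its shank, z axis towards the grip. At the start the shank stands 25.5 mm deep in the socket, where it blocks the lever; a sprung detent holds it, and about 8 to 13 N straight up frees it within 5 mm.

How it is judged:
On the way, in this order (a step that is already met when the one before it is completed fails the run):
1. the lock pin is out of its socket, let go, and inside the box (x of pin_head in the frame of parts_box between -0.078 and 0.078 m and y of pin_head in the frame of parts_box between -0.098 and 0.098 m and height (world z) of pin_head below 0.085 m and contact force between the fingers and lock_pin below 0.1 N and x of lock_pin in the frame of parts_box between -0.078 and 0.078 m and y of lock_pin in the frame of parts_box between -0.098 and 0.098 m), for 0.2 s.
2. the lever has clicked a third time (value of joint lever above 0.622 rad), for 0.1 s.
At the end, for the whole second after the job is handed in: The lock pin rests inside the box, and the lever stands at its third click (joint between 0.61 and 0.82 rad, fourth click not reached) with the fingers still gripping or pressing the knob (over 0.3 N) (x of pin_head in the frame of parts_box between -0.078 and 0.078 m and y of pin_head in the frame of parts_box between -0.098 and 0.098 m and height (world z) of pin_head below 0.085 m and value of joint lever between 0.61 and 0.82 rad and contact force between the fingers and lever_knob above 0.3 N and x of lock_pin in the frame of parts_box between -0.078 and 0.078 m and y of lock_pin in the frame of parts_box between -0.098 and 0.098 m); the arm keeps its last pose, push and grip.
It fails at once if a fourth click is made (value of joint lever above 0.835 rad).
It fails at once if a loose bystander is shifted by more than 30 mm (distance of any of tape_mid, offcut_mid, tin_mid from where it was at the start of the episode above 0.03 m).
It also fails if it takes over 48 s, if anything falls off the work surface, if the arm or the gripper's body presses on something with over 40 N, if the wrist force passes 120 N, or if a joint passes its speed limit or range.

ROBOT

A 7-joint arm with a two-finger parallel gripper is mounted at the origin on the work surface; the furniture and walls round the work are solid. World frame = base frame: x ahead of the robot, y to its left, z up, the work surface at z = 0. Lengths are in m, angles in rad, forces in N, time in s.
With the tool pointing down it reaches from about 0.4 to 0.85 m from the base axis. Payload 4.4 kg.
Tool frame: the origin (TCP) lies midway between the tips of the shut fingers; the grasp point (between the pads) lies 19 mm behind it; z points along the fingers, y is the line along which they close (so a half turn about z gives the same grasp; the last joint's range is limited). The gripper opens to 94 mm and grips with 3 to 60 N. Pads are 16 mm wide; open, the fingers measure 119 mm over their backs; the gripper's body (75 mm by 177 mm) begins 78 mm behind the grasp point.
Start: joints at [1.051, 0.628, 0.038, 1.517, -0.027, 0.996, -0.02], TCP at [0.285, -0.584, 0.205] pointing down, gripper open.
Joint ranges: [-3.06, 3.06], [-0.37, 2.12], [-1.25, 1.32], [0.18, 2.47], [-1.1, 4.24], [0.23, 1.98], [-2.94, 2.94]. Speed limits (rad/s): [2.57, 2.57, 3.14, 3.14, 3.14, 3.14, 3.14].

INTERFACE

Orientations are given as a unit quaternion [w, x, y, z].
In Python, from station import ctrl gives the robot as it stands.
- The arm moves only by the tool drive_tool, never from a script. Its argument "deltas" is a list that holds one entry, the list of rows, each a list of 7 numbers: the shift along the world's x, y, z in cm, then the turn, a rotation vector about the world's x, y, z in degrees, then the finger opening in cm, from 0 to 9.4. In form: [[[x, y, z, ax, ay, az, jaw], ...]]. A call has 1 to 10 rows; each row shifts and turns the commanded pose from where the row before left it; what a row does not reach is not made up. A row lasts 1/8 s, in which the tool goes at most 62.5 mm and 10.7 degrees, less where a joint would pass 70% of its speed; a pose out of reach is approached as far as the arm can. A call is refused whole if a number of a shift passes 6.25 or a number of a turn 10.7, either way. A call with a gripper value outside its range is refused whole. The fingers move at their own pace and stop on an object; the grip force is fixed at half the most. Time passes only in rows, so rows that do not move let the fingers close. It gives the time, the measured TCP pose, the force, the opening and the grip force at its end, in the units of the state.
- ctrl.get_state(): the state, without advancing time (a new reading comes with each control period).
- ctrl.read_camera(name): name is "scene" or "top" or "wrist"; returns a dict with "frame" (384x512x3 uint8, red, green, blue), "z_map" (384x512 float32, m along the optical axis (not along the pixel's ray), 0 where there is no reading), "intrinsics" (3x3 intrinsics, pixels), "T" (4x4, takes a point from camera to world coordinates); the wrist camera has in their place "tool_from_camera" (4x4, takes a point from camera to tool coordinates, whose origin is the TCP and whose axes are the flange's). Camera axes: x right, y down, z forward; pixel columns grow to the right and rows downward; lengths in m; the calibration is good to about 2 mm. A picture is of the moment at which its call begins: read the wrist's pose just before it.
- ctrl.sign_off(): hands the job in; it is judged then, once.
The state is a dict: "t": time; "qpos": joint angles; "dq": joint speeds; "effort": joint torques, N m; "eef_pos": TCP position; "tool_rot": TCP orientation; "wrist_force": force on the tool from outside, world axes, zero at the start; "moment": the same for the moment, N m; "grip_width": finger opening in m; "gripper_force": force on a finger pad.
Only numpy, scipy, OpenCV 4.12 (cv2) and the standard library are available. Lean on these libraries where they do the work, as an engineer would, in place of code of your own. Each camera call takes 0.05 s, during which the arm holds its last target. There are 200 camera calls.

## Working session

There is one attempt and no reset: what is moved stays moved. The work goes in short steps, Python scripts to look and compute and a tool call to move; the robot and the scene stay as the last step left them, time stands still between calls to the robot, and variables do not carry over. Pictures are saved under pics/ and viewed, at most 10 in all, crops included, and the job is handed in when it is done.

Besides the shell and the picture viewer there is one more tool, called after "Call:" as name(argument=value, ...), one argument or row to a line, values as JSON. drive_tool: Moves the arm, as the interface text tells. Its arguments: {"type":"object","properties":{"deltas":{"type":"array"}},"required":["deltas"]}

```bash
mkdir -p pics; cat > h.py <<'E'
import numpy as np, cv2
from station import ctrl
def grab(n):
    c=ctrl.read_camera(n); np.savez('pics/%s.npz'%n,**{k:np.array(v) for k,v in c.items()}); return c
def pts(c,T=None):
    z=c['z_map'];K=c['intrinsics'];T=c['T'] if T is None else T
    v,u=np.mgrid[:z.shape[0],:z.shape[1]]
    P=np.stack([(u-K[0,2])/K[0,0]*z,(v-K[1,2])/K[1,1]*z,z],-1)
    return P@T[:3,:3].T+T[:3,3]
E
python3 - <<'E'
from h import *
for n in('scene','top'):
    c=grab(n); cv2.imwrite('pics/%s0.png'%n,cv2.resize(c['frame'][:,:,::-1],(800,600)))
    print(c['T'].round(3).tolist(),c['intrinsics'].tolist())
print(ctrl.get_state())
E
```

```text
[[0.686, -0.295, 0.665, -0.203], [-0.727, -0.304, 0.616, -0.691], [0.021, -0.906, -0.423, 0.54], [0.0, 0.0, 0.0, 1.0]] [[440.2081831904404, 0.0, 256.4357243410049], [0.0, 440.2081831904404, 189.52604273262315], [0.0, 0.0, 1.0]]
[[-0.01, -0.99, 0.14, 0.366], [-1.0, 0.009, -0.007, -0.009], [0.006, -0.14, -0.99, 1.175], [0.0, 0.0, 0.0, 1.0]] [[385.8056320883567, 0.0, 244.68972586986328], [0.0, 385.8056320883567, 189.36970179660614], [0.0, 0.0, 1.0]]
{'t': 0.1, 'qpos': array([ 1.05121899,  0.62921865,  0.03845601,  1.51822125, -0.02699137,
        0.99631894, -0.01996376]), 'dq': array([-9.33494654e-04, -2.98111125e-03,  9.94321093e-05, -4.98148578e-03,
       -2.20130454e-04,  3.12977524e-04,  1.44613594e-05]), 'effort': array([ 2.25677984e-03, -5.50799990e+01,  1.14722136e+00, -1.87119538e+01,
       -5.22236817e-02,  1.92264636e-02,  9.98044186e-06]), 'eef_pos': array([ 0.28470215, -0.58368782,  0.20468392]), 'tool_rot': array([-7.99652020e-04,  9.74366964e-01,  2.24962974e-01, -1.98748951e-04]), 'wrist_force': array([ 0.40308547, -0.19776638,  0.36617384]), 'moment': array([0.03626041, 0.04369779, 0.00955015]), 'gripper_force': 0.0, 'grip_width': 0.09353393490002401}
```

View pics/scene0.png

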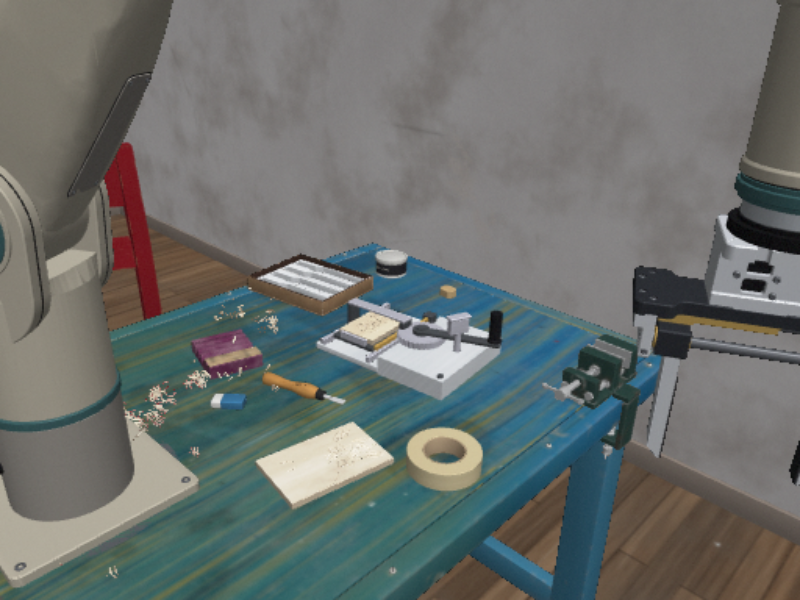

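View pics/top0.png

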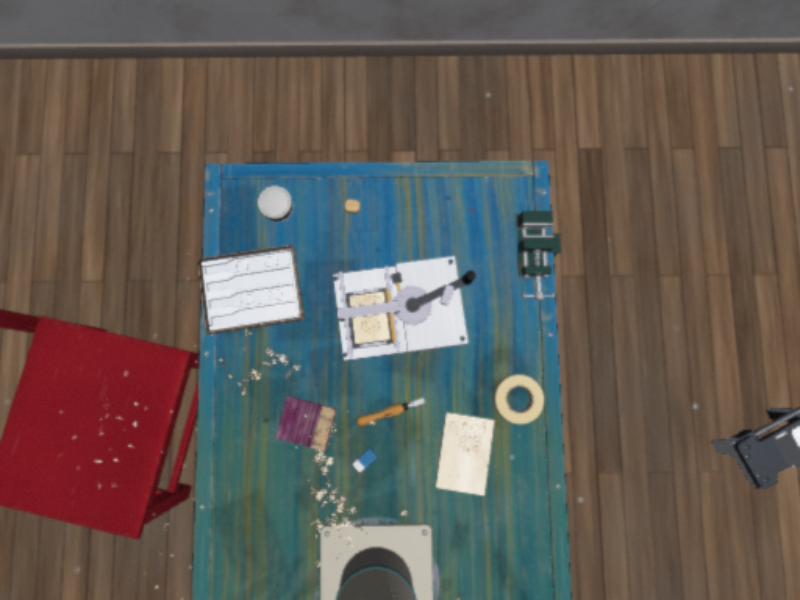

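The scene view shows the jig at (410,345), knob at (495,325), pin at (458,328) and box at (310,283). The top view shows the knob at (470,277), pin at (447,295), lever axis at (413,305), box at (250,290) and tape at (519,399).

```bash
python3 - <<'E'
from h import *
c=dict(np.load('pics/top.npz')); P=pts(c); f=c['frame'].astype(int)
s=.64
def reg(u0,v0,u1,v1): 
    m=np.zeros(P.shape[:2],bool); m[int(v0*s):int(v1*s),int(u0*s):int(u1*s)]=1; return m&(c['z_map']>0)
def show(n,m): print(n,m.sum(),np.median(P[m],0).round(4),P[m].min(0).round(3),P[m].max(0).round(3))
j=reg(320,240,500,370); z=P[...,2]
show('knobtop',j&(z>.085)&reg(460,260,490,295))
show('pin',j&(z>.075)&reg(435,275,459,315))
for nm,m in(('jig',j&(z>.008)&(z<.035)),('box',reg(190,235,310,345)&(z>.012)&(z<.05)),('jigall',j&(z>.008)&(z<.06))):
    r=cv2.minAreaRect(P[m][:,:2].astype(np.float32)*1000); print(nm,r)
b=reg(190,235,310,345)
show('tin',reg(250,175,300,225)&(z>.025)); show('off',reg(335,190,370,220)&(z>.008)); show('tape',reg(485,365,555,430)&(z>.015)); show('vise',reg(505,200,565,300)&(z>.01))
x=c['frame'][225*0+140:235,115:330]; z2=np.clip(z[140:235,115:330]*1000*2.5,0,255).astype(np.uint8)
a=cv2.resize(x[:,:,::-1],None,fx=3.5,fy=3.1,interpolation=cv2.INTER_CUBIC)
d=cv2.resize(cv2.applyColorMap(z2,cv2.COLORMAP_JET),None,fx=3.5,fy=3.1,interpolation=0)
cv2.imwrite('pics/crop1.png',np.vstack([a,d]))
E
```

```text
knobtop 33 [ 0.5557 -0.1771  0.0964] [ 0.548 -0.183  0.087] [ 0.565 -0.169  0.1  ]
pin 69 [ 0.5225 -0.1341  0.0888] [ 0.506 -0.146  0.084] [ 0.54  -0.123  0.094]
jig ((506.1553039550781, -75.43345642089844), (180.04420471191406, 295.0065612792969), 6.256696701049805)
box ((546.67919921875, 239.7431182861328), (146.63095092773438, 186.9114532470703), 8.324688911437988)
jigall ((506.1553039550781, -75.43345642089844), (180.04420471191406, 295.0065612792969), 6.256696701049805)
tin 351 [0.7146 0.1926 0.0362] [0.683 0.162 0.03 ] [0.746 0.224 0.042]
off 67 [0.7132 0.0417 0.0159] [0.7   0.029 0.009] [0.738 0.054 0.021]
tape 584 [ 0.331  -0.2716  0.024 ] [ 0.285 -0.317  0.015] [ 0.375 -0.227  0.031]
vise 873 [ 0.6221 -0.3118  0.0443] [ 0.518 -0.369  0.01 ] [ 0.693 -0.284  0.062]
```

View pics/crop1.png

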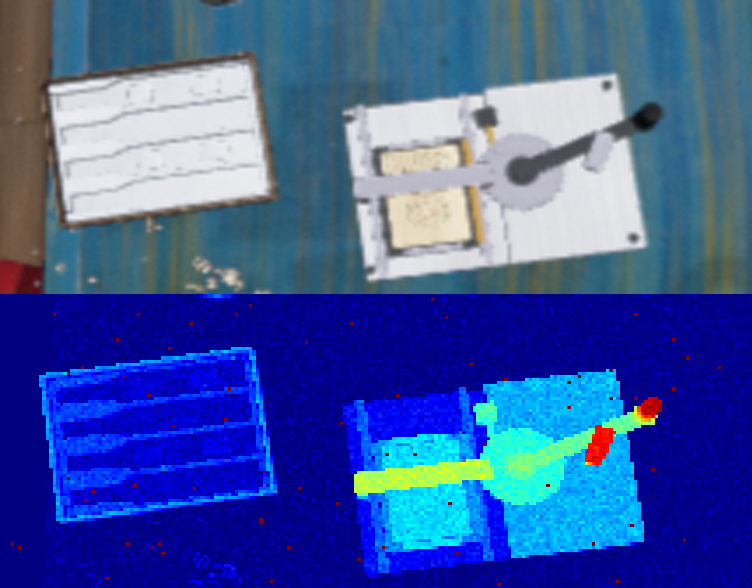

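The crop shows the box's flat bay on its right (−y) end. The knob is at (650,115), the pin grip at (597,150), and the lever axis at (521,170). Next I'll move above the jig for a close look.

Call:
drive_tool(
  deltas=[
    [[2,4,3,0,0,0,5],[2.5,5,2.5,0,0,0,5],[2.5,5,2,0,0,0,5],[2.5,5,1,0,0,0,5],[2.5,5,0,0,0,0,5],[2.5,5,0,0,0,0,5],[2.5,5,0,0,0,0,5],[2.0,5,0,0,0,0,5],[1,3,0,0,0,0,5],[0,0,0,0,0,0,5]],
  ],
)

```text
t: 1.35
eef_pos: [0.4856, -0.1613, 0.2902]
tool_rot: [-0.001, 0.974, 0.228, -0.0]
wrist_force: [0.1, -1.5, 0.2]
grip_width: 0.0499
gripper_force: 0.0
```

```bash
cat >> h.py <<'E'
from scipy.spatial.transform import Rotation as R
def toolT():
    s=ctrl.get_state(); q=np.array(s['tool_rot']); T=np.eye(4); T[:3,:3]=R.from_quat(q[[1,2,3,0]]).as_matrix(); T[:3,3]=s['eef_pos']; return T
def wrist():
    T=toolT(); c=grab('wrist'); return c, pts(c,T@c['tool_from_camera'])
E
python3 - <<'E'
from h import *
c,P=wrist(); np.save('pics/P.npy',P); print(c['tool_from_camera'].round(3).tolist(),toolT().round(3).tolist())
print(ctrl.get_state()['qpos'].round(2))
z=P[...,2]; d=cv2.applyColorMap(np.clip(z*2500,0,255).astype(np.uint8),cv2.COLORMAP_JET)
cv2.imwrite('pics/w1.png',np.hstack([cv2.resize(c['frame'][:,:,::-1],(400,300)),cv2.resize(d,(400,300))]))
E
```

```text
[[0.001, -0.972, -0.237, 0.069], [1.0, 0.001, 0.0, -0.0], [-0.0, -0.237, 0.972, -0.18], [0.0, 0.0, 0.0, 1.0]] [[0.898, 0.44, -0.001, 0.485], [0.44, -0.898, -0.0, -0.164], [-0.001, -0.0, -1.0, 0.29], [0.0, 0.0, 0.0, 1.0]]
[ 0.31  0.34 -0.05  1.78  0.02  1.03 -0.87]
```

View pics/w1.png

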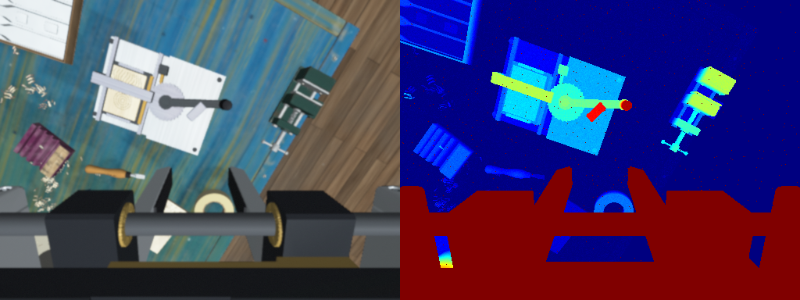

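The wrist view shows the pin grip at (197,112), knob at (225,104), lever axis at (165,101) and jig block corners at (178,48) and (226,75). Now I'll measure them.

```bash
cat >> h.py <<'E'
def meas(P,win,lo,hi):
    u0,v0,u1,v1=[int(k*1.28) for k in win]; Q=P[v0:v1,u0:u1].reshape(-1,3); Q=Q[(Q[:,2]>lo)&(Q[:,2]<hi)]
    r=cv2.minAreaRect((Q[:,:2]*1000).astype(np.float32)); b=cv2.boxPoints(r)
    i=0 if np.linalg.norm(b[1]-b[0])>np.linalg.norm(b[2]-b[1]) else 1; e=b[i+1]-b[i]
    return np.r_[np.median(Q,0)*1000], r, np.degrees(np.arctan2(e[1],e[0])), len(Q)
E
python3 - <<'E'
from h import *
P=np.load('pics/P.npy')
print('pin',meas(P,(183,98,213,127),.083,.095)); print('knob',meas(P,(212,92,240,115),.09,.1))
print('hub',meas(P,(150,85,180,118),.0,.2)[0]);print('axis cap',meas(P,(155,90,176,112),.0515,.07))
c=dict(np.load('pics/wrist.npz')); h=cv2.cvtColor(c['frame'],cv2.COLOR_RGB2HSV)
m=np.zeros(P.shape[:2],bool); m[110:150,193:235]=1; k=m&(h[...,2]<90)&(P[...,2]>.04)&(P[...,2]<.07)
print('dark',k.sum(),np.median(P[k],0),P[k].min(0),P[k].max(0))
print('block',meas(P,(170,40,232,160),.024,.036)); print('jig',meas(P,(85,30,232,160),.004,.036))
E
```

```text
pin (array([ 522.06136016, -134.71830592,   88.78556421]), ((521.4882202148438, -134.67987060546875), (15.761382102966309, 35.891319274902344), 68.72393798828125), np.float32(-21.276072), 297)
knob (array([ 556.01416456, -177.38994619,   96.88536248]), ((555.635498046875, -177.1052703857422), (16.33856964111328, 16.686527252197266), 73.24397277832031), np.float32(-16.756012), 138)
hub [510.8936295  -71.3144406   42.29615029]
axis cap (array([507.64109038, -73.98473438,  52.13178342]), ((508.8208312988281, -73.40459442138672), (12.552119255065918, 13.82788372039795), 80.56179809570312), np.float32(-9.438208), 38)
dark 7 [ 0.50740233 -0.08071023  0.04991585] [ 0.50551815 -0.08150179  0.04740028] [ 0.51662437 -0.0764263   0.05141936]
block (array([ 547.42830832, -124.63608406,   30.49393312]), ((513.4215087890625, -111.18688201904297), (170.46112060546875, 114.90007781982422), 7.286958694458008), np.float32(7.2869577), 4771)
jig (array([516.33113033, -42.45975545,  30.0389614 ]), ((530.7252807617188, -45.97395324707031), (221.2144317626953, 239.82846069335938), 7.237425804138184), np.float32(-82.76258), 12030)
```

Call:
drive_tool(
  deltas=[
    [[0.7,0.6,-3,0,0,-10,4],[0.7,0.6,-4,0,0,-10,4],[0.7,0.6,-4,0,0,-10,4],[0.8,0.6,-4,0,0,-10,4],[0.8,0.5,-3,0,0,-8,4],[0,0,0,0,0,0,4],[0,0,0,0,0,0,4]],
  ],
)

```text
t: 2.28
eef_pos: [0.5219, -0.1369, 0.1113]
tool_rot: [0.0, 0.982, -0.191, 0.0]
wrist_force: [0.1, -0.2, 0.1]
grip_width: 0.0401
gripper_force: 0.0
```

```bash
python3 - <<'E'
from h import *
c,P=wrist(); np.save('pics/P.npy',P); T=toolT(); print(T.round(4).tolist(), ctrl.get_state()['qpos'].round(2))
Q=P.reshape(-1,3); 
for n,ctr in(('pin',(.5217,-.1347)),('knob',(.5558,-.1772))):
  k=(np.hypot(*(Q[:,:2]-ctr).T)<.024)&(Q[:,2]>.083)&(Q[:,2]<.1); print(n,k.sum(),np.median(Q[k],0),cv2.minAreaRect((Q[k][:,:2]*1000).astype(np.float32)))
cv2.imwrite('pics/w2.png',c['frame'][:,:,::-1])
E
```

```text
[[0.9272, -0.3745, 0.0019, 0.5223], [-0.3745, -0.9272, -0.001, -0.1368], [0.0021, 0.0002, -1.0, 0.1118], [0.0, 0.0, 0.0, 1.0]] [ 0.12  0.6   0.13  1.92 -0.13  0.62 -1.63]
pin 883 [ 0.52309471 -0.13489871  0.08865934] ((522.2874755859375, -134.414306640625), (15.753775596618652, 36.00014114379883), 68.48726654052734)
knob 507 [ 0.55719367 -0.17710686  0.09671699] ((556.5470581054688, -177.46641540527344), (17.248336791992188, 17.18769645690918), 19.294313430786133)
```

View pics/w2.png

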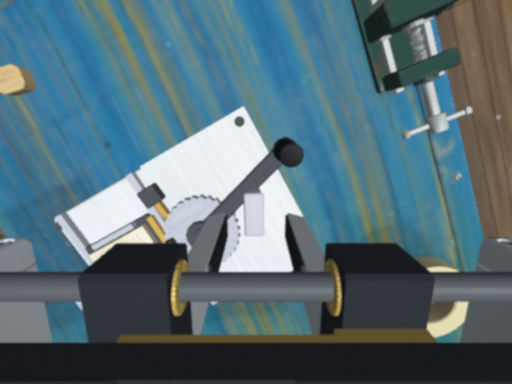

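The picture shows the pin grip at (254,215), centred between the fingertips and aligned with them, and the knob at (288,152) clear of the fingers. I'll descend and grip.

Call:
drive_tool(
  deltas=[
    [[0,0.2,-1.5,0,0,0,4],[0,0,-1.5,0,0,0,4],[0,0,-1.5,0,0,0,4],[0,0,-1.3,0,0,0,4],[0,0,0,0,0,0,4],[0,0,0,0,0,0,1],[0,0,0,0,0,0,0],[0,0,0,0,0,0,0],[0,0,0,0,0,0,0]],
  ],
)

```text
t: 3.45
eef_pos: [0.5223, -0.1333, 0.0528]
tool_rot: [0.0, 0.982, -0.191, 0.0]
wrist_force: [0.2, -0.1, 1.7]
grip_width: 0.0154
gripper_force: 30.0
```

Call:
drive_tool(
  deltas=[
    [[0,0,0,0,0,0,0],[0,0,0,0,0,0,0]],
  ],
)

```text
t: 3.7
eef_pos: [0.5223, -0.1333, 0.0527]
tool_rot: [0.0, 0.982, -0.191, 0.0]
wrist_force: [0.6, 0.0, 2.7]
grip_width: 0.0155
gripper_force: 30.0
```

```bash
python3 - <<'E'
from h import *
c,P=wrist(); T=toolT(); print(T.round(4).tolist(), ctrl.get_state()['wrist_force'],ctrl.get_state()['moment'],ctrl.get_state()['grip_width'])
cv2.imwrite('pics/w3.png',cv2.resize(c['frame'][100:300,160:360,::-1],(600,600),interpolation=cv2.INTER_CUBIC))
E
```

```text
[[0.9272, -0.3747, 0.0006, 0.5222], [-0.3747, -0.9272, -0.0001, -0.1333], [0.0006, -0.0001, -1.0, 0.0527], [0.0, 0.0, 0.0, 1.0]] [-0.78911839 -0.37237852  1.67576367] [ 0.02739261 -0.01987815  0.00937685] 0.015534472714483905
```

View pics/w3.png

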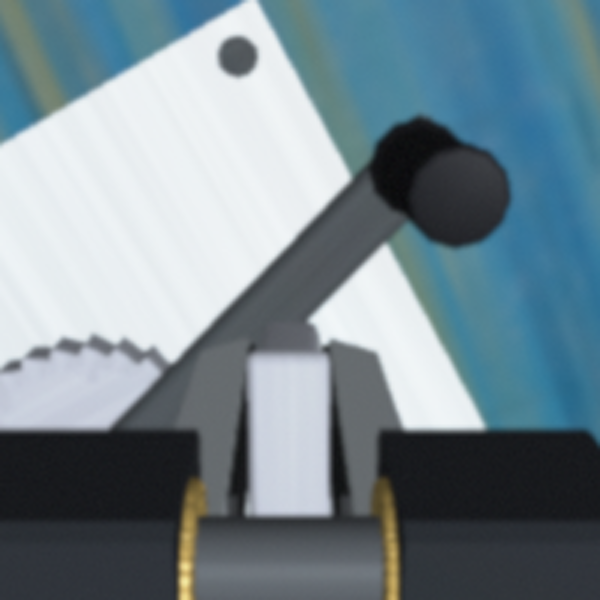

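The pads are aligned on the pin but closed on its rim (15.5 mm rather than 12 mm). I'll reopen a little, drop 2 mm and regrip under the rim.

Call:
drive_tool(
  deltas=[
    [[0,0,0,0,0,0,3],[0,0,0,0,0,0,3],[0,0.1,-0.2,0,0,0,3],[0,0,0,0,0,0,3],[0,0,0,0,0,0,0],[0,0,0,0,0,0,0],[0,0,0,0,0,0,0]],
  ],
)

```text
t: 4.62
eef_pos: [0.5219, -0.1323, 0.0505]
tool_rot: [0.0, 0.982, -0.191, -0.0]
wrist_force: [-0.5, -0.2, -0.1]
grip_width: 0.0155
gripper_force: 30.0
```

Call:
drive_tool(
  deltas=[
    [[0,0,0.2,0,0,0,0],[0,0,0.2,0,0,0,0],[0,0,0.2,0,0,0,0],[0,0,0.2,0,0,0,0]],
  ],
)

```text
t: 5.12
eef_pos: [0.5219, -0.1322, 0.0586]
tool_rot: [0.0, 0.982, -0.191, -0.0]
wrist_force: [0.2, 0.1, -4.1]
grip_width: 0.0154
gripper_force: 30.0
```

Call:
drive_tool(
  deltas=[
    [[0,0,0.3,0,0,0,0],[0,0,0.4,0,0,0,0],[0,0,0.5,0,0,0,0],[0,0,0.5,0,0,0,0]],
  ],
)

```text
t: 5.62
eef_pos: [0.5223, -0.1322, 0.0762]
tool_rot: [-0.0, 0.982, -0.191, 0.0]
wrist_force: [0.9, 0.0, -0.4]
grip_width: 0.0152
gripper_force: 30.0
```

```bash
python3 - <<'E'
from h import *
c,P=wrist(); T=toolT(); print(T[:3,3], ctrl.get_state()['wrist_force'])
Q=P.reshape(-1,3); k=(np.hypot(*(Q[:,:2]-T[:2,3]).T)<.022)&(Q[:,2]>.075)&(Q[:,2]<.14)
w=P[180:272,240:272].reshape(-1,3); print(np.percentile(w[:,2],[10,50,90]))
i=P[200:270:5,256]; print(i.round(4))
E
```

```text
[ 0.52263611 -0.13231485  0.07666917] [-0.37774123 -0.31556836  0.35279956]
[0.04617548 0.11345742 0.11510344]
[[ 0.5323 -0.1361  0.0491]
 [ 0.5259 -0.1336  0.0399]
 [ 0.5377 -0.1383  0.0933]
 [ 0.5377 -0.1383  0.103 ]
 [ 0.5384 -0.1385  0.1138]
 [ 0.5359 -0.1375  0.1144]
 [ 0.5335 -0.1366  0.1153]
 [ 0.5303 -0.1353  0.1143]
 [ 0.5275 -0.1342  0.1143]
 [ 0.525  -0.1331  0.1148]
 [ 0.5223 -0.1321  0.1152]
 [ 0.519  -0.1308  0.1143]
 [ 0.5164 -0.1297  0.1149]
 [ 0.5133 -0.1285  0.1145]]
```

The pin is out: its top rose 26 mm together with the tool. I'll carry it to the box's flat bay, turning it parallel to the box's x axis.

Call:
drive_tool(
  deltas=[
    [[0,0,2.5,0,0,0,0],[0,0,4,0,0,0,0],[0,2.7,4,0,0,3,0],[0.5,5,1,0,0,5,0],[0.5,6,0,0,0,6,0],[0.5,6,0,0,0,6,0],[0.4,6,0,0,0,6,0],[0.4,4,0,0,0,4,0],[0,2,0,0,0,0,0],[0,0,0,0,0,0,0]],
  ],
)

```text
t: 6.92
eef_pos: [0.5446, 0.1852, 0.1904]
tool_rot: [0.0, 0.998, 0.07, -0.0]
wrist_force: [0.5, -1.2, 0.5]
grip_width: 0.0156
gripper_force: 30.0
```

```bash
python3 - <<'E'
from h import *
c,P=wrist(); T=toolT(); print(T.round(4).tolist(), ctrl.get_state()['qpos'].round(2),ctrl.get_state()['grip_width'])
cv2.imwrite('pics/w4.png',c['frame'][:,:,::-1])
Q=P.reshape(-1,3);k=(Q[:,2]>.02)&(Q[:,2]<.035)&(np.abs(Q[:,0]-.55)<.11)&(np.abs(Q[:,1]-.24)<.13);print(cv2.minAreaRect((Q[k][:,:2]*1000).astype(np.float32)))
E
```

```text
[[0.9905, 0.1375, -0.0004, 0.5448], [0.1375, -0.9905, -0.0015, 0.1832], [-0.0006, 0.0015, -1.0, 0.1904], [0.0, 0.0, 0.0, 1.0]] [-0.38  0.54  0.01  1.75 -0.01  0.86 -1.8 ] 0.015799297286553448
((546.469970703125, 239.13064575195312), (146.49960327148438, 186.48269653320312), 8.422829627990723)
```

View pics/w4.png

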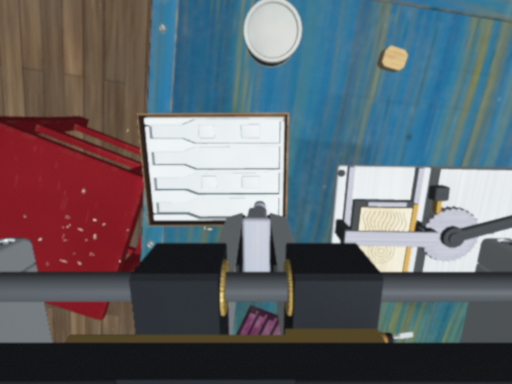

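The picture shows the held pin upright at (258,220) over the box's right end, and the box spanning (140,113) to (287,225). It's unclear which end is flat, so I'll check the heights.

```bash
python3 - <<'E'
from h import *
c=dict(np.load('pics/top.npz')); P=pts(c).reshape(-1,3)
a=np.radians(8.4); B=(P[:,:2]-[.5466,.2394])@np.array([[np.cos(a),-np.sin(a)],[np.sin(a),np.cos(a)]])
for y in range(-85,90,12):
  print(y,[int(1000*np.median(P[(abs(B[:,1]*1000-y)<6)&(abs(B[:,0]*1000-x)<4),2])) for x in range(-64,66,8)])
E
```

```text
-85 [20, 14, 17, 18, 16, 20, 19, 13, 18, 18, 12, 20, 17, 16, 19, 15, 15]
-73 [10, 6, 5, 5, 12, 7, 6, 7, 15, 6, 5, 7, 17, 8, 6, 6, 9]
-61 [11, 6, 7, 6, 15, 6, 6, 7, 16, 6, 6, 6, 11, 5, 6, 6, 9]
-49 [10, 6, 6, 5, 13, 9, 8, 7, 17, 6, 7, 5, 15, 7, 9, 9, 10]
-37 [7, 8, 5, 6, 19, 7, 8, 6, 14, 7, 6, 7, 10, 6, 10, 8, 8]
-25 [9, 6, 6, 7, 16, 6, 5, 6, 15, 7, 7, 6, 15, 6, 6, 7, 9]
-13 [9, 6, 7, 7, 9, 7, 6, 7, 15, 7, 7, 7, 11, 6, 5, 7, 8]
-1 [10, 7, 7, 7, 18, 7, 7, 9, 17, 8, 7, 6, 13, 6, 8, 7, 7]
11 [11, 5, 6, 6, 17, 7, 8, 7, 14, 6, 6, 8, 13, 8, 8, 8, 6]
23 [10, 7, 7, 7, 15, 7, 7, 7, 17, 6, 6, 6, 14, 8, 8, 7, 10]
35 [19, 7, 7, 10, 18, 6, 7, 8, 18, 8, 6, 8, 19, 16, 5, 6, 16]
47 [18, 3, 6, 18, 17, 6, 6, 12, 18, 13, 6, 9, 20, 17, 7, 7, 18]
59 [17, 7, 6, 18, 19, 10, 6, 15, 20, 19, 7, 9, 18, 19, 6, 6, 20]
71 [20, 5, 8, 18, 19, 10, 7, 16, 19, 17, 7, 8, 19, 19, 7, 6, 19]
83 [19, 14, 12, 17, 20, 17, 8, 16, 18, 18, 9, 17, 19, 17, 9, 13, 19]
```

The ribs are thin and run the whole length, so the pin can lie across them. I'll tilt it and lower it so it lies down along the box's x axis.

Call:
drive_tool(
  deltas=[
    [[-0.3,0.2,-1,-1.4,9.9,0,0],[-0.3,0.2,-2,-1.4,9.9,0,0],[-0.3,0.3,-2,-1.4,9.9,0,0],[-0.2,0.2,-2,-0.7,5,0,0],[0,0,-2.5,0,0,0,0],[0,0,-2,0,0,0,0],[0,0,-1.2,0,0,0,0],[0,0,-0.8,0,0,0,0],[0,0,0,0,0,0,0]],
  ],
)

```text
t: 8.1
eef_pos: [0.534, 0.1937, 0.0557]
tool_rot: [0.021, 0.951, 0.066, -0.3]
wrist_force: [0.1, -0.0, -1.4]
grip_width: 0.0152
gripper_force: 30.0
```

Call:
drive_tool(
  deltas=[
    [[0,0,-0.5,0,0,0,0],[0,0,0,0,0,0,0],[0,0,0,0,0,0,4.5],[0,0,0,0,0,0,4.5],[0,0,0,0,0,0,4.5],[1,0,1.5,0,0,0,4.5],[2,0,3,0,0,0,4.5],[2,0,4,1.4,-9.9,0,4.5],[0,0,4,1.4,-9.9,0,4.5],[0,0,0,1.4,-9.9,0,4.5]],
  ],
)

```text
t: 9.35
eef_pos: [0.5873, 0.1948, 0.1796]
tool_rot: [0.001, 0.997, 0.07, -0.037]
wrist_force: [1.2, 1.3, -0.3]
grip_width: 0.0449
gripper_force: 0.0
```

```bash
python3 - <<'E'
from h import *
c=grab('top'); cv2.imwrite('pics/top2.png',cv2.resize(c['frame'][140:240,115:335,::-1],None,fx=3.5,fy=3.5,interpolation=cv2.INTER_CUBIC))
print(toolT().round(4).tolist(), ctrl.get_state()['qpos'].round(2))
E
```

```text
[[0.9867, 0.1407, -0.0819, 0.577], [0.1403, -0.99, -0.011, 0.1927], [-0.0826, -0.0006, -0.9966, 0.1773], [0.0, 0.0, 0.0, 1.0]] [-0.36  0.64  0.01  1.58 -0.03  1.   -1.77]
```

View pics/top2.png

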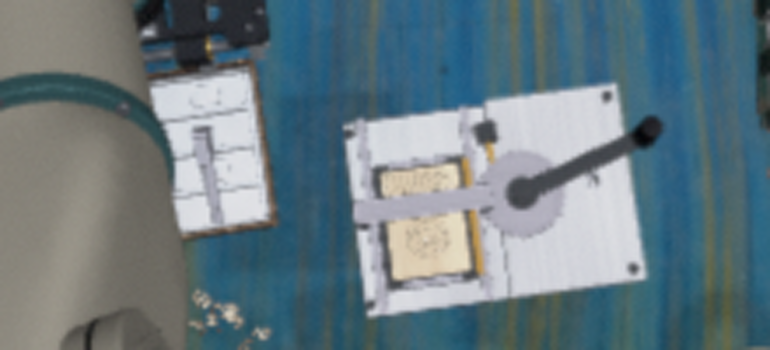

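The pin lies inside the box at (207,170), head up-image, let go. Next I'll swing over to the knob, turning the jaw along the knob's direction of travel.

Call:
drive_tool(
  deltas=[
    [[0,-1,1,0.7,-4.7,0,4.5],[0,-4,0,0,0,10.6,4.5],[0,-5,0,0,0,10.6,4.5],[-0.5,-5,0,0,0,10.6,4.5],[-0.5,-5,0,0,0,10.6,4.5],[-0.5,-5,0,0,0,10.6,4.5],[-0.5,-5,0,0,0,10.6,4.5],[0,-4,0,0,0,10.6,4.5],[0,-3,0,0,0,10.6,4.5],[0,0,0,0,0,10.6,4.5]],
  ],
)

```text
t: 10.65
eef_pos: [0.5631, -0.1806, 0.1849]
tool_rot: [0.001, 0.62, 0.785, -0.003]
wrist_force: [0.5, 0.2, -0.8]
grip_width: 0.0452
gripper_force: 0.0
```

Call:
drive_tool(
  deltas=[
    [[0,0,-2,0,0,10.6,4.5],[0,0,-2,0,0,0,4.5],[0,0,-2,0,0,0,4.5],[0,0,0,0,0,0,4.5]],
  ],
)

```text
t: 11.15
eef_pos: [0.5627, -0.1765, 0.1239]
tool_rot: [-0.0, 0.545, 0.839, -0.003]
wrist_force: [0.6, -0.3, 0.4]
grip_width: 0.0454
gripper_force: 0.0
```

```bash
python3 - <<'E'
from h import *
c,P=wrist(); T=toolT(); print(T.round(4).tolist(), ctrl.get_state()['qpos'].round(2))
Q=P.reshape(-1,3); k=(np.hypot(*(Q[:,:2]-(.556,-.1772)).T)<.024)&(Q[:,2]>.09)&(Q[:,2]<.1); print(k.sum(),np.median(Q[k],0),cv2.minAreaRect((Q[k][:,:2]*1000).astype(np.float32)))
cv2.imwrite('pics/w5.png',c['frame'][:,:,::-1])
E
```

```text
[[-0.4063, 0.9137, -0.0009, 0.5636], [0.9137, 0.4063, -0.0045, -0.1765], [-0.0038, -0.0026, -1.0, 0.125], [0.0, 0.0, 0.0, 1.0]] [ 0.54  0.68 -0.46  1.76  0.41  0.8   0.3 ]
387 [ 0.55633526 -0.17691821  0.09679365] ((556.44775390625, -177.5673370361328), (16.485408782958984, 16.799530029296875), 28.800151824951172)
```

View pics/w5.png

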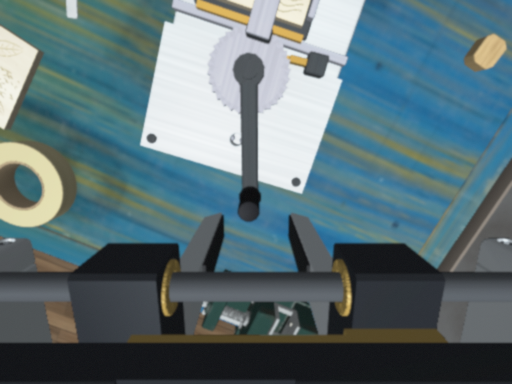

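The knob is at (249,205), between the fingers but about 7 mm toward the left one; the jaw lies along its path. I'll correct that, descend and grip.

Call:
drive_tool(
  deltas=[
    [[-0.7,-0.1,-1,0,0,0,4.5],[0,0,-2,0,0,0,4.5],[0,0,-2,0,0,0,4.5],[0,0,-1.8,0,0,0,4.5],[0,0,0,0,0,0,4.5],[0,0,0,0,0,0,1],[0,0,0,0,0,0,0],[0,0,0,0,0,0,0],[0,0,0,0,0,0,0]],
  ],
)

```text
t: 12.32
eef_pos: [0.5566, -0.1777, 0.058]
tool_rot: [0.002, 0.545, 0.839, -0.002]
wrist_force: [-2.7, -0.9, 3.6]
grip_width: 0.0172
gripper_force: 30.0
```

```bash
python3 - <<'E'
import numpy as np
from h import toolT
p=toolT()[:3,3]; print(p.round(4)); ax=np.array([508.7,-73.4]); v=p[:2]*1000-ax; r=np.hypot(*v); a0=np.arctan2(v[1],v[0]); print(r,np.degrees(a0))
q=114*np.array([np.cos(np.radians(-65.6)),np.sin(np.radians(-65.6))])+ax
prev=q
for t in np.arange(.07,.71,.07):
    a=np.radians(-65.6)-t; n=ax+114*np.array([np.cos(a),np.sin(a)]); print(round(t,2),n.round(1),((n-prev)/10).round(2)); prev=n
E
```

```text
[ 0.5566 -0.1777  0.058 ]
114.80715737386132 -65.33984941235089
0.07 [ 548.4 -180.3] [-0.74 -0.3 ]
0.14 [ 540.8 -182.8] [-0.76 -0.25]
0.21 [ 533.1 -184.8] [-0.77 -0.2 ]
0.28 [ 525.3 -186.2] [-0.78 -0.14]
0.35 [ 517.3 -187.1] [-0.79 -0.09]
0.42 [ 509.4 -187.4] [-0.8  -0.03]
0.49 [ 501.4 -187.2] [-0.8   0.02]
0.56 [ 493.5 -186.4] [-0.79  0.08]
0.63 [ 485.6 -185. ] [-0.79  0.13]
0.7 [ 477.8 -183.1] [-0.78  0.19]
```

The knob is gripped. I'll follow the arc to about 0.49 rad first.

Call:
drive_tool(
  deltas=[
    [[-0.75,-0.3,0,0,0,-4,0],[-0.75,-0.25,0,0,0,-4,0],[-0.77,-0.2,0,0,0,-4,0],[-0.78,-0.14,0,0,0,-4,0],[-0.79,-0.09,0,0,0,-4,0],[-0.8,-0.03,0,0,0,-4,0],[-0.8,0.02,0,0,0,-4,0],[0,0,0,0,0,0,0]],
  ],
)

```text
t: 13.32
eef_pos: [0.5046, -0.1877, 0.0581]
tool_rot: [0.003, 0.731, 0.682, -0.001]
wrist_force: [3.3, -1.1, 0.2]
grip_width: 0.0175
gripper_force: 30.0
```

```bash
cat >> h.py <<'E'
def lever():
    p=toolT()[:3,3]; v=p[:2]*1000-np.array([508.7,-73.4]); return p.round(4),np.hypot(*v).round(1),(np.radians(-65.6)-np.arctan2(v[1],v[0])).round(3)
E
python3 -c "
from h import *
print(lever(),ctrl.get_state()['qpos'].round(2))"
```

```text
(array([ 0.5046, -0.1877,  0.0581]), np.float64(114.4), np.float64(0.462)) [ 0.47  0.7  -0.26  1.95  0.34  0.53 -0.1 ]
```

Call:
drive_tool(
  deltas=[
    [[-0.8,0.06,0,0,0,-4,0],[-0.79,0.12,0,0,0,-4,0],[-0.7,0.14,0,0,0,-4,0],[0,0,0,0,0,0,0],[0,0,0,0,0,0,0]],
  ],
)

```text
t: 13.95
eef_pos: [0.481, -0.1842, 0.0579]
tool_rot: [0.002, 0.798, 0.602, -0.002]
wrist_force: [1.8, -1.9, 4.7]
grip_width: 0.0175
gripper_force: 30.0
```

```bash
python3 - <<'E'
from h import *
print(lever(),ctrl.get_state()['qpos'].round(2),ctrl.get_state()['gripper_force'])
c,P=wrist(); Q=P.reshape(-1,3); p=toolT()[:2,3]; k=(np.hypot(*(Q[:,:2]-p).T)<.02)&(Q[:,2]>.092)&(Q[:,2]<.1); print(k.sum(),np.median(Q[k],0))
cv2.imwrite('pics/w6.png',c['frame'][:,:,::-1])
E
```

```text
(array([ 0.481 , -0.1842,  0.0579]), np.float64(114.2), np.float64(0.671)) [ 0.44  0.67 -0.2   2.02  0.28  0.48 -0.25] 30.0008074863581
993 [ 0.48113891 -0.18145522  0.09672004]
```

View pics/w6.png

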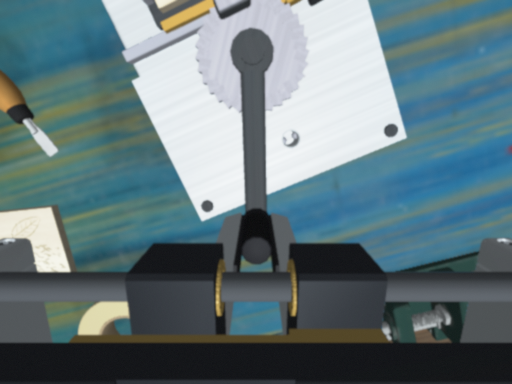

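The knob (257,248) is held between the pads, and the lever has passed the empty socket at (290,138). The estimate is 0.67 rad, so a small nudge adds margin past the third click.

Call:
drive_tool(
  deltas=[
    [[-0.3,0.08,0,0,0,-1,0],[0,0,0,0,0,0,0],[0,0,0,0,0,0,0]],
  ],
)

```text
t: 14.38
eef_pos: [0.4774, -0.1832, 0.0579]
tool_rot: [0.002, 0.804, 0.595, -0.002]
wrist_force: [3.8, -1.6, 4.8]
grip_width: 0.0174
gripper_force: 30.0
```

```bash
python3 -c "
from h import *
l=lever(); print(l,ctrl.get_state()['gripper_force'])
if .65<l[2]<.74: print(ctrl.sign_off())"
```

```text
(array([ 0.4774, -0.1832,  0.0579]), np.float64(114.2), np.float64(0.704)) 30.00199129921384
the job is handed in; nothing more can be done
None
```

I handed the job in at about 14.4 s: the pin lies in the box and the gripper still holds the knob, with the lever at about 0.70 rad by my estimate (third click 0.63, fourth 0.84). The hand-in returned no verdict.

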